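# Index the curing carousel to the lamp and zero its exposure counter

## Task

Turn the print carousel one click, in whichever direction brings the amber print beside the violet UV lamp, by pushing its black rim posts, and leave it resting in that click; keep off the prints, which are still soft. Then turn the exposure counter's knob anticlockwise, back to its zero stop at the red pin. Do not shift the other things on the bench.

Things in the scene. Friction and masses are not known exactly. Their poses are not given: they have to be found in the camera images.
- carousel: Six-station indexing carousel, fixed to the bench: grey drum of diameter 220 and height 40, carrying an aluminium disc of diameter 230 whose top is 54 above the bench. Origin: centre of the drum's underside, on the disc's axis; z up. Its x axis points at where the amber print stands at the start (far side). It does not turn with the disc.
- turntable (a joint): Angle of the disc about the vertical, rad; 0 at the start, positive anticlockwise seen from above. Spring detents every 60 degrees (1.047 rad) hold it; about 0.35 N m gets it out of a click, and beyond half way it is drawn into the next one.
- disc_top (a point): Centre of the disc's top, 54 above the bench; its frame turns with the disc. Six black push posts, diameter 10, rise from the disc to 99 above the bench, centred 105 from the axis at 30, 90, 150, 210, 270 and 330 degrees in this frame; the prints stand between them at 0 (amber), 60, ... 300 degrees, 70 from the axis.
- amber_print: The amber print, a rook-shaped tower of diameter 32 and height 42, stuck to the disc, its foot 55 above the bench. Origin: on the disc's axis 40 above the bench (it turns with the disc); the x axis points to the print.
- amber_foot (a point): Centre of the foot of the amber print, 70 from the disc's axis, 55 above the bench.
- grey_prints: The five grey prints (towers, gears, a bracket, all within 40 wide and 40 high) stuck to the other stations, 70 from the axis at 60, 120, 180, 240, 300 degrees. Origin: on the disc's axis 40 above the bench.
- lamp: UV lamp: upright violet tube on a black round foot with a black cap, diameter 56, height 163, fixed 155 from the carousel's axis, at +60 or -60 degrees from the carousel's x axis. Origin: centre of its underside.
- blower: Drying blower: white round column with grey bands, diameter 56, height 130, fixed, at the other of these two places. Origin: centre of its underside.
- counter: Exposure counter, fixed to the bench: blue box 110 x 110, 48 high, with a white dial on top (50 above the bench) and a red stop pin, diameter 6, height 12, at (43, 9) in its frame. Origin: centre of its underside, below the knob's axis; the zero mark lies towards its x axis.
- counter_knob (a joint): Angle of the reset knob, rad: 0 at the zero stop, growing clockwise seen from above, up to 2.2. The knob is a black bar 64 long, 10 wide, centred on the axis, from 56 to 80 above the bench, on a hub of diameter 36 that is 6 thick; its red end is the pointer, and points along the counter's x axis (next to the stop pin) at 0. It stays where it is left; 0.03 N m turns it.
- build_plate: Aluminium build plate 130 x 80 x 12 with a dark 40 x 40 x 30 block on it, loose. Origin: centre of its underside.
- vat: Closed amber vat 170 x 130 x 45 with a small black grip (to 55 high), loose. Origin: centre of its underside.
- tweezers: Steel tweezers, 120 long, 8 high, lying loose. Origin: middle, underside.
- dish: White ceramic dish, diameter 90, 25 high, loose. Origin: centre of its underside.
- bottle: Amber resin bottle, diameter 64, 160 high, loose. Origin: centre of its underside.
There are look-alikes about, which are no part of the job. There is more than one size of the counter; the one meant has the size given above. There is more than one size of the lamp; the one meant has the size given above.

How it is judged:
By the outcome, as a careful person would: the job done as asked, in the order asked, and still so for the second after the job is handed in, with the robot touching nothing.
It also fails if it takes over 51 s, if anything falls off the work surface, if the arm or the gripper's body presses on something with over 40 N, if the wrist force passes 120 N, or if a joint passes its speed limit or range.

## Robot

A 7-joint arm with a two-finger parallel gripper is mounted at the origin on the work surface. World frame = base frame: x ahead of the robot, y to its left, z up, the work surface at z = 0. Lengths are in m, angles in rad, forces in N, time in s.
With the tool pointing down it reaches from about 0.35 to 0.9 m from the base axis. Payload 8.1 kg.
Tool frame: the origin (TCP) lies at the very end of the fingers, on their centre line; the grasp point (between the pads) lies 19 mm behind it (arm.tcp_to_grasp is the z of the grasp point in the tool frame, in m); z points along the fingers, y is the line along which they close (so a half turn about z gives the same grasp; the last joint's range is limited). The gripper opens to 92 mm and grips with 3 to 60 N. Pads are 19 mm wide; open, the fingers measure 130 mm over their backs; the gripper's body (75 mm by 190 mm) begins 47 mm behind the grasp point.
Start: joints at [-1.22, 0.434, 0.025, 1.573, -0.012, 1.134, -0.075], TCP at [0.274, 0.562, 0.227] pointing down, gripper open.
Joint ranges: [-2.62, 2.62], [-0.44, 2.09], [-1.27, 1.32], [0.08, 2.57], [-1.32, 4.46], [0.12, 2], [-2.74, 2.74]. Speed limits (rad/s): [2.22, 2.22, 3.01, 3.01, 3.14, 3.14, 3.14].

## Interface

Orientations are given as a rotation vector (axis times angle).
In Python, from cell import readout, vision, sign_off, arm gives the robot as it stands. The module is installed in compiled form; this text tells all that it offers.
- The arm moves only by the shell command python3 -m creep 'ROWS' [FORCE]. ROWS is JSON, a list of rows, each a list of 5 numbers: the shift along the tool's x, y, z in units of 4 cm (1.0 is 4 cm), then the turn about the tool's z in units of 4 degrees (1.0 is 4 degrees), then the opening, from 0 (shut) to 1 (fully open). A call has 1 to 12 rows; each row shifts and turns the commanded pose from where the row before left it, along the tool's axes as they then stand; what a row does not reach is not made up. A row lasts 1/8 s, in which the tool goes at most 62.5 mm and 10.7 degrees, less where a joint would pass 70% of its speed; a pose out of reach is approached as far as the arm can. A call with a number of a shift or a turn outside -1 to 1 is refused whole. A call with a gripper value outside its range is refused whole. The fingers move at their own pace and stop on an object; FORCE is the grip in N (left out, the last holds). Time passes only in rows, so rows that do not move let the fingers close. It gives the time, the measured TCP pose, the force, the opening and the grip force at its end, in the units of the state.
- readout.observe(): the state, without advancing time (a new reading comes with each control period).
- vision.get_image(name): name is "scene" or "top" or "wrist"; returns a dict with "pixels" (400x640x3 uint8, blue, green, red), "z_map" (400x640 float32, m along the optical axis (not along the pixel's ray), 0 where there is no reading), "camera_matrix" (3x3 intrinsics, pixels), "position" and "rotation" of the camera in the world. Camera axes: x right, y up, looking along -z (the intrinsics and any distortion apply to the point x, -y, -z); pixel columns grow to the right and rows downward; lengths in m; the calibration is good to about 2 mm. The wrist camera is an equidistant fisheye: a pixel r from the principal point sees the ray r / f radians off the axis. A picture is of the moment at which its call begins.
- sign_off(): hands the job in; it is judged then, once.
The state is a dict: "clock": time; "joints": joint angles; "dq": joint speeds; "joint_efforts": joint torques, N m; "position": TCP position; "ee_rot": TCP orientation; "force": force on the tool from outside, world axes, zero at the start; "ft_torque": the same for the moment, N m; "width": opening from 0.0 (shut) to 1.0 (fully open); "gripper_force": force on a finger pad.
Only numpy, scipy, OpenCV 4.12 (cv2) and the standard library are available. Lean on these libraries where they do the work, as an engineer would, in place of code of your own. Each camera call takes 0.05 s, during which the arm holds its last target. There are 200 camera calls.

## Working session

There is one attempt and no reset: what is moved stays moved. The work goes in short steps, Python scripts to look and compute and a shell command to move; the robot and the scene stay as the last step left them, time stands still between calls to the robot, and variables do not carry over. Pictures are saved under pics/ and viewed, at most 10 in all, crops included, and the job is handed in when it is done.

```bash
mkdir -p pics
cat > h.py <<'E'
import numpy as np, cv2
from cell import readout, vision
def grab(n,f):
    d=vision.get_image(n); cv2.imwrite(f'pics/{f}.png',d['pixels']); np.savez(f'{f}.npz',**{k:np.array(v) for k,v in d.items() if k in('pixels','z_map','camera_matrix','position','rotation')})
def pt(f,u,v):
    d=np.load(f'{f}.npz');K=d['camera_matrix'];z=d['z_map'][v,u]
    R=d['rotation']
    return (R@np.array([(u-K[0,2])/K[0,0]*z,-(v-K[1,2])/K[1,1]*z,-z])+d['position']).round(4)
E
python3 - <<'E'
from h import *
grab('top','t0');grab('scene','s0')
s=readout.observe();print(s)
d=np.load('t0.npz');print(d['position'],d['rotation'],d['camera_matrix'])
E
```

```text
{'clock': 0.1, 'joints': array([-1.21961763,  0.43512641,  0.02497881,  1.57400329, -0.01159103,
        1.13395779, -0.07509455]), 'dq': array([-1.99715377e-03, -7.82354700e-05,  2.29006937e-04, -1.61271632e-03,
        1.65229065e-04, -2.45065498e-03,  1.07410456e-03]), 'joint_efforts': array([ 2.51188198e-03, -6.69126534e+01,  9.87687260e-01, -3.15142035e+01,
       -6.05348940e-02,  3.75355629e-02,  3.75628292e-05]), 'position': array([0.27383649, 0.56132594, 0.22604129]), 'ee_rot': array([-7.06754392e-01, -3.06088500e+00,  2.10316491e-03]), 'force': array([ 0.90096108,  0.08810011, -0.61538006]), 'ft_torque': array([-0.00235034,  0.01965557,  0.00625458]), 'gripper_force': 0.0, 'width': 1.0010196820388249}
[0.38869765 0.01638905 1.30654834] [ 0.07144045 -0.08389766 -1.58347558] [[363.93297878   0.         315.74080988]
 [  0.         363.93297878 198.90000515]
 [  0.           0.           1.        ]]
```

View pics/t0.png

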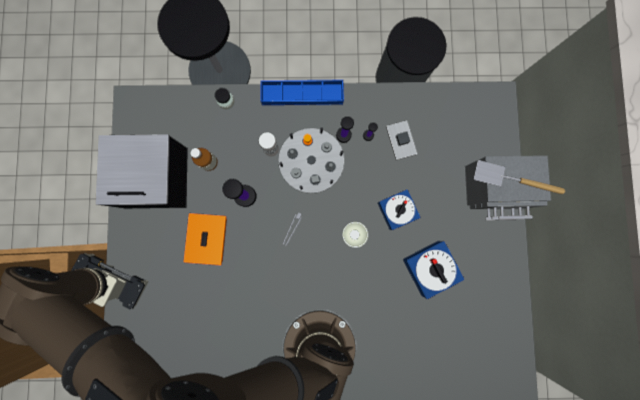

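View pics/s0.png

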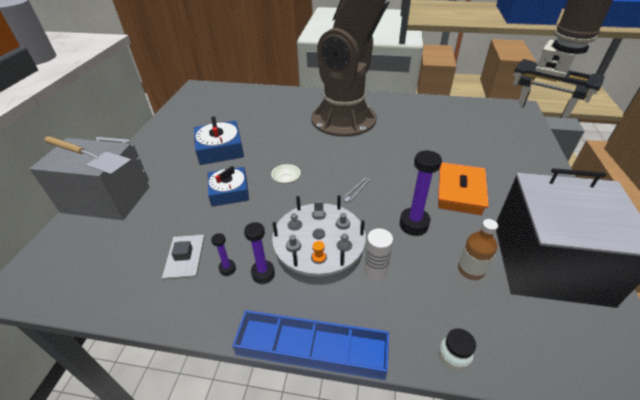

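The top view shows the carousel at (311,160) with amber at (308,140), lamp candidates at (345,130), (370,130) and (240,195), the blower at (267,142), and counters at (400,210) and (435,270). I'll measure these in an enlarged crop.

```bash
cat >> h.py <<'E'
from scipy.spatial.transform import Rotation as Ro
def cloud(f):
    d=np.load(f'{f}.npz');K=d['camera_matrix'];z=d['z_map'];v,u=np.indices(z.shape)
    R=d['rotation']; R=Ro.from_rotvec(R).as_matrix() if R.ndim==1 else R
    P=np.stack([(u-K[0,2])/K[0,0]*z,-(v-K[1,2])/K[1,1]*z,-z],-1)
    return P@R.T+d['position']
def pt(f,u,v): return cloud(f)[v,u].round(4)
E
python3 - <<'E'
from h import *
P=cloud('t0');im=np.load('t0.npz')['pixels']
# rectified top-down map: 1px=1mm? crop
cr=cv2.resize(im[100:310,220:480],None,fx=3,fy=2.85,interpolation=cv2.INTER_CUBIC);cv2.imwrite('pics/c0.png',cr)
hsv=cv2.cvtColor(im,cv2.COLOR_BGR2HSV)
def box(u0,v0,u1,v1,zl,zh):
    q=P[v0:v1,u0:u1].reshape(-1,3);q=q[(q[:,2]>zl)&(q[:,2]<zh)];return q
for n,b in dict(cSmall=(370,180,430,240),cBig=(395,230,475,305)).items():
    q=box(*b,.03,.07);r=cv2.minAreaRect((q[:,:2]*1000).astype(np.float32));print(n,r,np.median(q[:,2]),np.percentile(q[:,2],[5,95]))
for n,b in dict(l1=(333,112,357,147),l2=(360,118,382,145),l3=(220,170,262,212),blow=(255,128,278,158)).items():
    q=box(*b,.06,.3);h=np.percentile(q[:,2],97);t=q[q[:,2]>h-.012];print(n,h,t[:,:2].mean(0),np.ptp(t[:,:2],axis=0))
q=box(270,120,350,200,.048,.058);c,r=cv2.minEnclosingCircle((q[:,:2]*1000).astype(np.float32));print('disc',c,r,np.median(q[:,2]))
m=(hsv[...,0]<20)&(hsv[...,1]>180)&(hsv[...,2]>120);m[:, :295]=0;m[:,325:]=0;m[:130]=0;m[155:]=0
print('amber',P[m].mean(0))
# posts
q=box(270,115,355,205,.085,.12);k=cv2.kmeans
print('posts',q.shape)
for p in q[np.argsort(np.arctan2(*(q[:,1::-1]-q[:,:2].mean(0)).T[::1]))]: print(p.round(3),end=' ')
E
```

```text
cSmall ((474.8183898925781, -283.92938232421875), (109.75067138671875, 110.52711486816406), 23.051544189453125) 0.05027385017293229 [0.04479342 0.05688031]
cBig ((267.89739990234375, -393.4409484863281), (148.78778076171875, 149.16000366210938), 25.872028350830078) 0.06569710248140148 [0.04783738 0.06937723]
l1 0.16719592602740832 [ 0.74921247 -0.09752193] [0.04035641 0.03965958]
l2 0.12192300986289145 [ 0.74863107 -0.18734465] [0.02820513 0.03010094]
l3 0.23232452378115453 [0.53159077 0.25677087] [0.06050564 0.05990249]
blow 0.13489173822370248 [0.70214147 0.16587355] [0.05317539 0.05025639]
disc (676.8998413085938, 19.561437606811523) 140.5089874267578 0.05489298000325249
amber [0.71316835 0.03150888 0.07942868]
posts (250, 3)
[ 0.567 -0.049  0.101] [ 0.566 -0.047  0.089] [ 0.568 -0.046  0.101] [ 0.571 -0.049  0.103] [ 0.569 -0.043  0.094] [ 0.571 -0.046  0.1  ] [ 0.574 -0.049  0.103] [ 0.571 -0.043  0.1  ] [ 0.574 -0.046  0.1  ] [ 0.57  -0.003  0.085] [ 0.572 -0.003  0.096] [0.57  0.001 0.087] [0.57  0.004 0.087] [0.573 0.001 0.089] [ 0.577 -0.003  0.09 ] [0.569 0.008 0.094] [0.57
[... 4199 characters left out ...]
 [0.731 0.087 0.097] [0.727 0.091 0.088] [0.733 0.087 0.101] [0.732 0.09  0.105] [0.732 0.09  0.095] [0.685 0.145 0.092] [0.689 0.142 0.089] [0.688 0.144 0.108] [0.683 0.148 0.101] [0.684 0.147 0.109] [0.686 0.146 0.116] [0.682 0.149 0.118] [0.69  0.143 0.114] [0.687 0.145 0.095] [0.682 0.149 0.087] [0.692 0.142 0.091] [0.693 0.141 0.1  ] [0.692 0.142 0.119] [0.696 0.139 0.088] [0.681 0.152 0.095] [0.683 0.151 0.101] [0.68  0.153 0.11 ] [0.696 0.141 0.101] [0.697 0.14  0.109] [0.679 0.154 0.1  ] [0.699 0.139 0.118] [0.679 0.156 0.116] [0.678 0.157 0.107] [0.679 0.156 0.087] [0.702 0.138 0.092] [0.677 0.159 0.095] [0.706 0.139 0.089] [0.706 0.139 0.117] [0.71  0.139 0.088] [0.71  0.14  0.113]
```

View pics/c0.png

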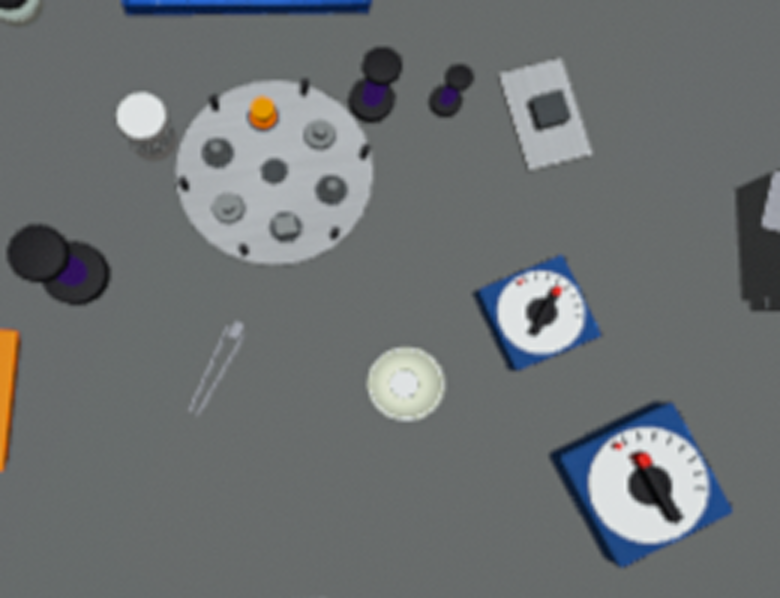

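The lamp meant is at (0.749, -0.098): height 0.167 and 155 mm from the carousel centre (0.650, 0.021). It sits at -60° from amber, so the disc goes clockwise. The counter meant is the small one (110 mm) at (0.475, -0.284). I'll travel to above the post at -140°, (0.570, -0.047).

```bash
python3 -m creep '[[0,0,-1,0,0.5],[-0.67,-0.52,0,0,0.35],[-0.67,-0.52,0,0,0.35],[-0.67,-0.52,0,0,0.35],[-0.67,-0.52,0,0,0.35],[-0.67,-0.52,0,0,0.35],[-0.67,-0.52,0,0,0.35],[-0.67,-0.52,0,0,0.35],[-0.67,-0.52,0,0,0.35],[-0.67,-0.52,0,0,0.35],[-0.67,-0.52,0,0,0.35],[-0.67,-0.52,0,0,0.35]]' 
python3 -m creep '[[-0.67,-0.52,0,0,0.35],[-0.67,-0.52,0,0,0.35],[-0.67,-0.52,0,0,0.35],[-0.67,-0.52,0,0,0.35],[-0.67,-0.52,0,0,0.35],[-0.67,-0.52,0,0,0.35],[-0.67,-0.52,0,0,0.35],[-0.67,-0.52,0,0,0.35],[-0.67,-0.52,0,0,0.35],[0,0,0,1,0.35],[0,0,0,1,0.35],[0,0,0,1,0.35]]'
python3 -m creep '[[0,0,0,1,0.35],[0,0,0,1,0.35],[0,0,0,1,0.35],[0,0,0,1,0.35],[0,0,0,1,0.35],[0,0,0,1,0.35],[0,0,0,1,0.35],[0,0,0,1,0.35],[0,0,0,1,0.35],[0,0,0,1,0.35],[0,0,0,1,0.35],[0,0,0,1,0.35]]'
python3 -m creep '[[0,0,0,1,0.35],[0,0,0,1,0.35],[0,0,0,1,0.35],[0,0,0,1,0.35],[0,0,0,1,0.35],[0,0,0,1,0.35],[0,0,0,1,0.35],[0,0,0,1,0.35],[0,0,0,1,0.35],[0,0,0,1,0.35],[0,0,0,1,0.35],[0,0,0,1,0.35]]'
cat >> h.py <<'E'
def rel(x,y,z):
    s=readout.observe();R=Ro.from_rotvec(s['ee_rot']).as_matrix()
    print('clock',s['clock'],'pos',s['position'].round(4),'y ang',np.degrees(np.arctan2(R[1,1],R[0,1])).round(1),'tilt',R[:,2].round(3),'units',(R.T@(np.array([x,y,z])-s['position'])/.04).round(3),'F',s['force'].round(1))
E
python3 -c "
from h import *
rel(.570,-.047,.12)
grab('wrist','w0');grab('top','t1')"
```

```text
clock: 1.6
position: [0.4388, 0.2257, 0.2665]
ee_rot: [-0.707, -3.061, 0.0]
force: [0.6, -0.3, -0.6]
width: 0.348
gripper_force: 0.0
clock: 3.1
position: [0.5731, -0.0473, 0.2663]
ee_rot: [-1.026, -2.968, 0.001]
force: [0.3, -0.2, -0.4]
width: 0.35
gripper_force: 0.0
clock: 4.6
position: [0.5731, -0.047, 0.2664]
ee_rot: [-2.145, -2.295, 0.001]
force: [-0.3, -0.4, 0.3]
width: 0.349
gripper_force: 0.0
clock: 6.1
position: [0.5731, -0.047, 0.2664]
ee_rot: [-2.893, -1.224, 0.001]
force: [-0.8, -0.0, -0.1]
width: 0.349
gripper_force: 0.0
clock 6.1 pos [ 0.5731 -0.047   0.2664] y ang -44.1 tilt [-0.001  0.    -1.   ] units [-0.051 -0.054  3.659] F [-0.8 -0.  -0.1]
```

View pics/w0.png

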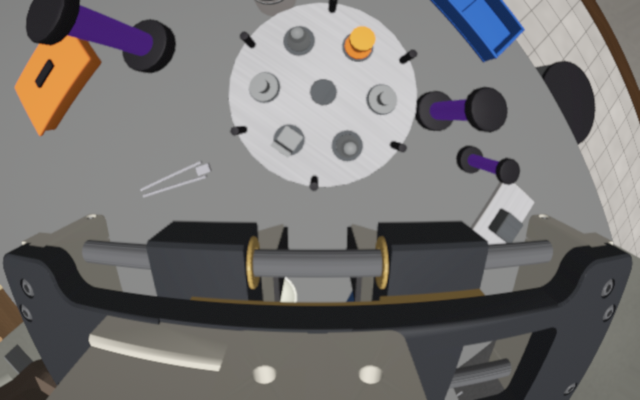

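The target post at (314,183) is centred between the fingers in the wrist view, and all prints stand clear inside. I'll go down and drive it through the 60° arc.

```bash
python3 -m creep '[[-0.05,-0.05,0.8,1,0.35],[0,0,0.8,0.5,0.35],[0,0,0.8,0,0.35],[0,0,0.8,0,0.35],[0,0,0.8,0,0.35],[0,0,0.8,0,0.35],[0,0,0,0,0.3]]'
python3 -m creep '[[0,-0.18,0,1,0.3],[0,-0.18,0,1,0.3],[0.01,-0.18,0,1,0.3]]'
python3 -c "
from h import *
rel(.570,-.047,.07)"
```

```text
clock: 7.08
position: [0.5687, -0.0469, 0.0728]
ee_rot: [-2.95, -1.076, 0.007]
force: [-0.5, 1.1, 0.3]
width: 0.311
gripper_force: 0.0
clock: 7.45
position: [0.5591, -0.0306, 0.0763]
ee_rot: [3.048, 0.756, 0.003]
force: [1.0, -3.7, -3.0]
width: 0.305
gripper_force: 1.9
clock 7.45 pos [ 0.5591 -0.0306  0.0763] y ang -62.1 tilt [ 0.002 -0.001 -1.   ] units [0.05  0.49  0.158] F [ 1.  -3.7 -3. ]
```

```bash
python3 -m creep '[[0.01,-0.18,0,1,0.3],[0.01,-0.18,0,1,0.3],[0.01,-0.18,0,1,0.3],[0.01,-0.18,0,1,0.3],[0.01,-0.18,0,1,0.3],[0.01,-0.18,0,1,0.3]]'
python3 -m creep '[[0.01,-0.18,0,1,0.3],[0.01,-0.18,0,1,0.3],[0.01,-0.18,0,1,0.3],[0.01,-0.18,0,1,0.3],[0.01,-0.18,0,1,0.3],[0.01,-0.18,0,1,0.3],[0,0,0,0,0.3],[0,0,0,0,0.3]]'
python3 -c "
from h import *
rel(.5513,.0569,.07)
grab('wrist','w1')"
```

```text
clock: 8.2
position: [0.5476, 0.0119, 0.0762]
ee_rot: [-3.139, -0.107, -0.002]
force: [-0.8, -0.6, 0.4]
width: 0.299
gripper_force: 0.5
clock: 9.2
position: [0.5543, 0.0543, 0.0755]
ee_rot: [-3.094, 0.543, -0.001]
force: [0.2, 0.7, -0.2]
width: 0.306
gripper_force: 0.0
clock 9.2 pos [0.5543 0.0543 0.0755] y ang -109.9 tilt [ 0.001  0.    -1.   ] units [-0.094 -0.036  0.137] F [ 0.2  0.7 -0.2]
```

View pics/w1.png

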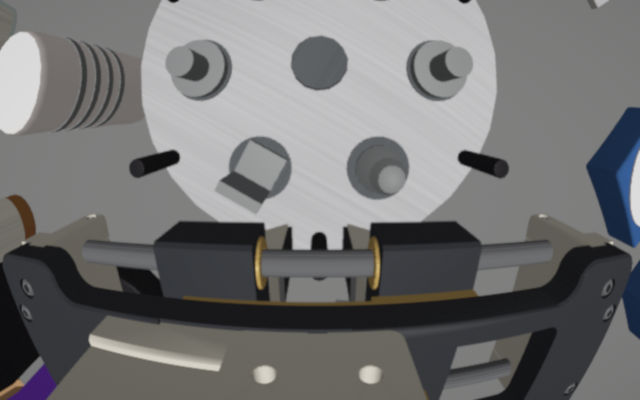

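The wrist view is symmetric, with the post at (320,243) centred between the fingers and no contact force, so the disc sits in the click. I'll lift and move above the counter.

```bash
python3 -m creep '[[0,0,-0.8,0,0.3],[0,0,-0.8,0,0.4],[0,0,-0.8,0,0.5],[0,0,-0.8,0,0.5]]'
python3 -c "
from h import *
rel(.475,-.284,.2)"
```

```text
clock: 9.75
position: [0.5538, 0.0538, 0.204]
ee_rot: [-3.094, 0.545, 0.0]
force: [0.9, 0.3, -1.1]
width: 0.497
gripper_force: 0.0
clock 9.75 pos [0.5538 0.0538 0.204 ] y ang -110.0 tilt [-0.  0. -1.] units [1.036 8.611 0.098] F [ 0.9  0.3 -1.1]
```

```bash
python3 -m creep '[[-0.1,0.86,0,0,0.5],[-0.1,0.86,0,0,0.5],[-0.1,0.86,0,0,0.5],[-0.1,0.86,0,0,0.5],[-0.1,0.86,0,0,0.5],[-0.1,0.86,0,0,0.5],[-0.1,0.86,0,0,0.5],[-0.1,0.86,0,0,0.5],[-0.1,0.86,0,0,0.5],[-0.1,0.86,0,0,0.5],[0,0,0,0,0.5]]'
python3 -c "
from h import *
rel(.475,-.284,.2)
grab('wrist','w2');grab('top','t2')
im=cv2.imread('pics/w2.png')[0:230,180:460];im2=cv2.imread('pics/t2.png')[100:250,260:440]
a=cv2.resize(im,(560,460));b=cv2.resize(im2,None,fx=1.2,fy=1.2)
cv2.imwrite('pics/w2c.png',cv2.resize(im,(780,600)) )
cv2.imwrite('pics/t2c.png',cv2.resize(im2,(720,600),interpolation=2))"
```

```text
clock: 11.12
position: [0.397, -0.2578, 0.2033]
ee_rot: [3.092, -0.553, 0.002]
force: [-0.2, 0.2, 0.1]
width: 0.502
gripper_force: 0.0
clock 11.125 pos [ 0.397  -0.2578  0.2033] y ang -110.3 tilt [ 0.001 -0.    -1.   ] units [ 2.057 -0.062  0.084] F [-0.2  0.2  0.1]
```

View pics/w2c.png

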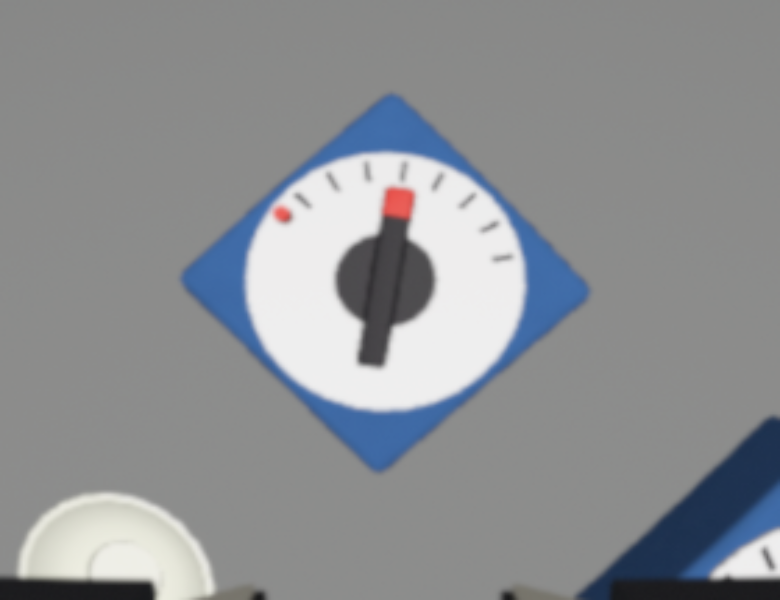

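View pics/t2c.png

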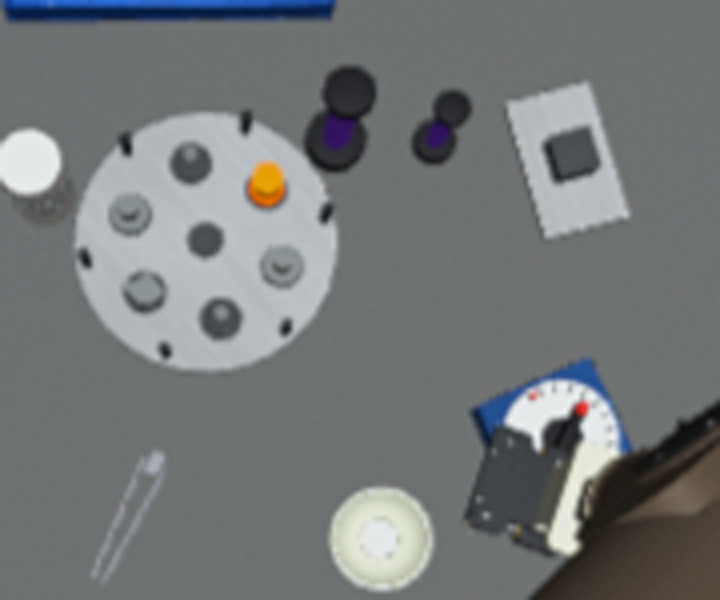

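The amber print now stands beside the violet lamp (top view: amber (267,185), lamp foot (335,140)). In the wrist view the knob bar lies about 9° right of up, so the pointer is at about -30° and zero at 23°. I'll go over the knob and descend.

```bash
python3 -m creep '[[0.7,-0.02,0,0,0.3],[0.7,-0.02,0,0,0.3],[0.66,-0.02,0,0,0.3],[0,0,0,1,0.3],[0,0,0,1,0.3],[0,0,0,0.75,0.3],[0,0,0,0,0.3]]'
python3 -c "
from h import *
rel(.475,-.284,.063)
grab('wrist','w3')
cv2.imwrite('pics/w3c.png',cv2.resize(cv2.imread('pics/w3.png')[180:330,240:400],(640,600)))"
```

```text
clock: 12.1
position: [0.4776, -0.2798, 0.2024]
ee_rot: [-3.028, 0.836, 0.001]
force: [-0.4, 0.1, -0.7]
width: 0.299
gripper_force: 0.0
clock 12.1 pos [ 0.4776 -0.2798  0.2024] y ang -120.9 tilt [-0.001  0.    -1.   ] units [-0.     0.123  3.485] F [-0.4  0.1 -0.7]
```

View pics/w3c.png

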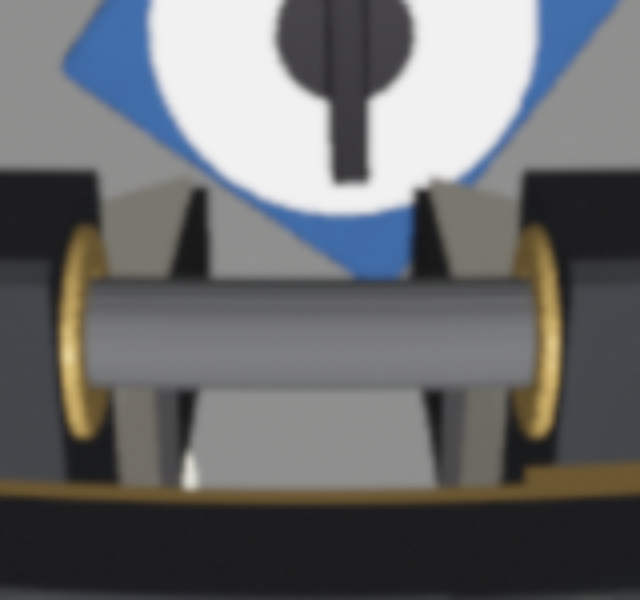

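The bar is parallel to the fingers, with the hub at (344,35) about 6 mm right of the finger centre at about (314). I'll shift by +0.15 in y, descend, close lightly and turn anticlockwise.

```bash
python3 -m creep '[[0,0.15,0.7,0,0.3],[0,0,0.7,0,0.3],[0,0,0.7,0,0.3],[0,0,0.7,0,0.3],[0,0,0.65,0,0.3],[0,0,0,0,0.3],[0,0,0,0,0],[0,0,0,0,0],[0,0,0,0,0],[0,0,0,0,0]]' 5
python3 -c "
from h import *
rel(.475,-.284,.063)"
```

```text
clock: 13.4
position: [0.4739, -0.2877, 0.0658]
ee_rot: [3.025, -0.84, 0.002]
force: [-2.7, -4.9, 6.9]
width: 0.11
gripper_force: 5.0
clock 13.4 pos [ 0.4739 -0.2877  0.0658] y ang -121.1 tilt [ 0.001 -0.002 -1.   ] units [-0.024 -0.094  0.069] F [-2.7 -4.9  6.9]
```

```bash
python3 -m creep '[[0,0.05,-0.05,0,0],[0,0,0,0,0]]'
python3 -m creep '[[0,0,0,-0.7,0],[0,0,0,-0.7,0],[0,0,0,-0.7,0],[0,0,0,-0.7,0],[0,0,0,-0.7,0],[0,0,0,-0.7,0]]'
python3 -c "
from h import *
rel(.475,-.284,.063);print(readout.observe()['ft_torque'])"
```

```text
clock: 13.65
position: [0.4733, -0.2875, 0.0668]
ee_rot: [-3.027, 0.839, -0.0]
force: [0.3, -0.4, -0.5]
width: 0.11
gripper_force: 5.0
clock: 14.4
position: [0.4737, -0.2868, 0.0668]
ee_rot: [-3.116, 0.384, -0.001]
force: [1.7, 2.9, 0.5]
width: 0.113
gripper_force: 5.0
clock 14.4 pos [ 0.4737 -0.2868  0.0668] y ang -104.1 tilt [ 0.001  0.002 -1.   ] units [ 0.015 -0.075  0.095] F [1.7 2.9 0.5]
[ 0.4674532  -0.10074742 -0.043301  ]
```

```bash
python3 -m creep '[[0,-0.02,0,-0.7,0],[0,0,0,-0.7,0],[0,0,0,-0.7,0],[0,0,0,-0.7,0],[0,0,0,-0.7,0],[0,0,0,-0.7,0],[0,0,0,-0.7,0],[0,0,0,-0.7,0],[0,0,0,-0.7,0],[0,0,0,-0.7,0],[0,0,0,-0.7,0],[0,0,0,-0.7,0]]'
python3 -c "
from h import *
rel(.475,-.284,.063);print(readout.observe()['ft_torque'])"
python3 -m creep '[[0,0,0,-0.5,0],[0,0,0,-0.5,0]]'
python3 -c "
from h import *
rel(.475,-.284,.063);print(readout.observe()['ft_torque'])"
```

```text
clock: 15.9
position: [0.4736, -0.2851, 0.0668]
ee_rot: [-3.093, -0.534, -0.001]
force: [1.4, 5.5, 5.3]
width: 0.111
gripper_force: 5.0
clock 15.9 pos [ 0.4736 -0.2851  0.0668] y ang -70.4 tilt [ 0.     0.003 -1.   ] units [ 0.041 -0.014  0.095] F [1.4 5.5 5.3]
[ 1.3839198  -0.07393228 -0.05155992]
clock: 16.15
position: [0.4736, -0.2849, 0.0668]
ee_rot: [-3.072, -0.641, -0.001]
force: [1.5, 6.7, 4.2]
width: 0.108
gripper_force: 5.1
clock 16.15 pos [ 0.4736 -0.2849  0.0668] y ang -66.4 tilt [ 0.     0.003 -1.   ] units [ 0.042 -0.007  0.095] F [1.5 6.7 4.2]
[ 1.4371257  -0.07197154 -0.08544266]
```

```bash
python3 -m creep '[[0,-0.05,0,-0.5,0],[0,0,0,-0.5,0],[0,0,0,0,0]]'
python3 -c "
from h import *
rel(.475,-.284,.063);print(readout.observe()['ft_torque'])"
```

```text
clock: 16.52
position: [0.4731, -0.285, 0.0668]
ee_rot: [-3.052, -0.746, -0.002]
force: [4.8, 2.2, -0.3]
width: 0.119
gripper_force: 5.1
clock 16.525 pos [ 0.4731 -0.285   0.0668] y ang -62.5 tilt [ 0.001  0.    -1.   ] units [ 0.055 -0.     0.096] F [ 4.8  2.2 -0.3]
[ 0.45670865 -0.93340648 -0.10806525]
```

Torque is rising and the fingers are being spread, so the knob is on its stop. I'll release, lift and look.

```bash
python3 -m creep '[[0,0,0,0,0.3],[0,0,0,0,0.3],[0,0,0,0,0.3],[0,0,-0.7,0,0.3],[0,0,-0.7,0,0.3],[0,0,-0.7,0,0.3],[0,0,-0.7,0,0.3],[-0.7,0,-0.2,0,0.3],[-0.7,0,0,0,0.3],[-0.7,0,0,0,0.3],[0,0,0,0,0.3]]'
python3 -c "
from h import *
rel(.475,-.284,.063)
grab('wrist','w4')
cv2.imwrite('pics/w4c.png',cv2.resize(cv2.imread('pics/w4.png')[0:230,180:460],(780,600)))"
```

```text
clock: 17.9
position: [0.3943, -0.3254, 0.1866]
ee_rot: [-3.053, -0.737, 0.001]
force: [-0.1, -0.1, -0.5]
width: 0.301
gripper_force: 0.0
clock 17.9 pos [ 0.3943 -0.3254  0.1866] y ang -62.9 tilt [-0.001  0.    -1.   ] units [2.270e+00 1.000e-03 3.087e+00] F [-0.1 -0.1 -0.5]
```

View pics/w4c.png

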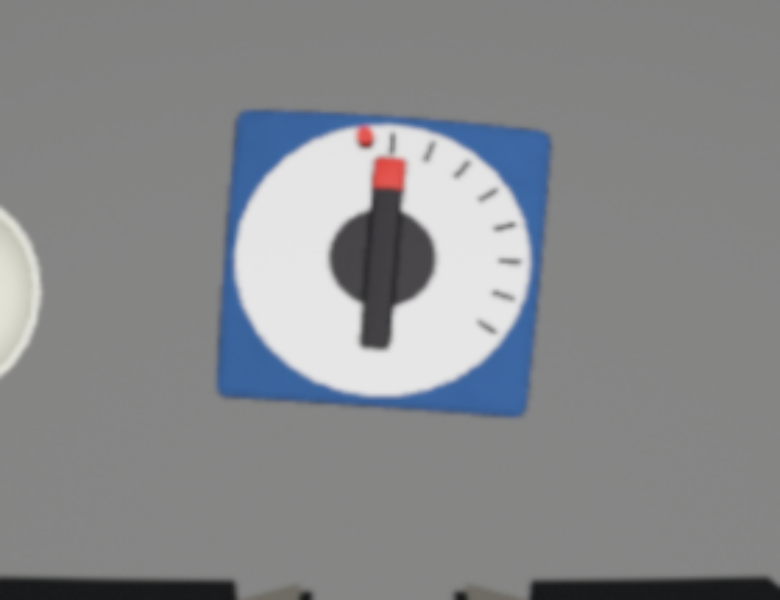

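The red pointer at (390,175) lines up with the zero tick at (392,143), beside the red pin at (365,136). The knob is at zero and the robot is clear of everything, so I'm handing in.

```bash
python3 -c "
from cell import sign_off
print(sign_off())"
```

```text
the job is handed in; nothing more can be done
None
```

I turned the carousel one click clockwise so the amber print rests beside the violet UV lamp, then turned the small counter's knob back to its zero stop at the red pin, and handed the job in about 18 s into the 51 s allowed; no verdict came back.

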